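Load the sample tube into the photometer and hold its carrier in the light beam

ROBOT

A 6-joint arm with a two-finger parallel gripper is mounted at the origin on a cart in front of the work surface, level with it; the furniture and walls round the work are solid. World frame = base frame: x ahead of the robot, y to its left, z up, the work surface at z = 0. Lengths are in m, angles in rad, forces in N, time in s.
With the tool pointing down it reaches from about 0.35 to 0.975 m from the base axis. Payload 17.4 kg.
Tool frame: the origin (TCP) lies at the very end of the fingers, on their centre line; the grasp point (between the pads) lies 19 mm behind it; z points along the fingers, y is the line along which they close (so a half turn about z gives the same grasp; the last joint's range is limited). The gripper opens to 85 mm and grips with 20 to 120 N. Pads are 22 mm wide; open, the fingers measure 114 mm over their backs; the gripper's body (76 mm by 85 mm) begins 54 mm behind the grasp point. The pads swing forward as they close: fully open they stand 13 mm farther back than shut.
Start: joints at [-0.038, 0.116, 1.442, -0, 1.584, -0.038], TCP at [0.675, -0, 0.231] pointing down, gripper open.
Joint ranges: [-2.83, 2.83], [-0.83, 2.19], [0.07, 2.5], [-1.14, 4.28], [0.01, 3], [-2.97, 2.97]. Speed limits (rad/s): [1.89, 1.89, 2.22, 3.14, 3.14, 3.14].

INTERFACE

Orientations are given as a rotation vector (axis times angle).
In Python, from bench import status, read_camera, get_calibration, arm gives the robot as it stands.
- The arm moves only by the tool servo_tool, never from a script. Its argument "rows" is a list of rows, each a list of 4 numbers: the shift along the world's x, y, z as a fraction of full scale, then the turn about the world's z as a fraction of full scale. A call has 1 to 10 rows; each row shifts and turns the commanded pose from where the row before left it; what a row does not reach is not made up. Full scale, the value 1, is 0.02 m for a shift and 8 degrees for a turn. A row lasts 1/10 s, in which the tool goes at most 50 mm and 8.59 degrees, less where a joint would pass 70% of its speed; a pose out of reach is approached as far as the arm can. A call with a number of a shift or a turn outside -1 to 1 is refused whole. A call with a gripper value outside its range is refused whole. "jaw" is the opening, from 0 (shut) to 1 (fully open), set as the call begins (left out, the last holds). The fingers move at their own pace and stop on an object; the grip force is fixed at half the most. Time passes only in rows, so rows that do not move let the fingers close. It gives the time, the measured TCP pose, the force, the opening and the grip force at its end, in the units of the state.
- status.sense(): the state, without advancing time (a new reading comes with each control period).
- read_camera(name): name is "scene" or "side" or "wrist"; returns the picture (480x640x3 uint8, red, green, blue); there is no depth.
- get_calibration(name): a dict with "camera_matrix" (3x3 intrinsics, pixels), "position" and "attitude" of the camera in the world. Camera axes: x right, y down, z forward; pixel columns grow to the right and rows downward; lengths in m; the calibration is good to about 2 mm. The wrist camera is an equidistant fisheye: a pixel r from the principal point sees the ray r / f radians off the axis. A picture is of the moment at which its call begins: read the wrist's pose just before it. get_calibration takes no time and is no camera call; for the wrist camera it gives the pose at the moment of the call.
- arm.finish_job(): hands the job in; it is judged then, once.
The state is a dict: "time_s": time; "joint_positions": joint angles; "joint_velocities": joint speeds; "tau": joint torques, N m; "tool_pos": TCP position; "ee_rot": TCP orientation; "force": force on the tool from outside, world axes, zero at the start; "moment": the same for the moment, N m; "finger_gap": finger opening in m; "grasp_force": force on a finger pad.
Only numpy, scipy, OpenCV 4.12 (cv2) and the standard library are available. Lean on these libraries where they do the work, as an engineer would, in place of code of your own. Each camera call takes 0.05 s, during which the arm holds its last target. There are 200 camera calls.

TASK

The blank has been read and the sample is next: draw the tall tube (the only tall one) up out of the tube block, lower it gently to the bottom of the empty well in the photometer's tube carrier and let go of it. Then take the black knob and pull the spring-loaded carrier out to the mark, where the index line of the sample's well lines up with the white lines on the optical head and the sample stands in the light beam; finish holding it there, with the gripper still on the knob, because the carrier springs back when released. Do not drop the tube into the well or let the carrier snap back, leave the blank in its well, and leave the short tubes, the bottle and the timer alone.

Things in the scene. Friction and masses are not known exactly. Their poses are not given: they have to be found in the camera images.
- sample_tube: the sample: the one TALL tube in the tube block (116 mm; its two neighbours are 100 mm), clear glass 16 mm across with a 19 mm rim at the mouth and a little dye in its round foot, 11 to 17 g, loose in its hole. Origin: bottom of the tube on its axis; z along the tube to the mouth. It can be gripped by the glass 60 to 105 mm above its bottom.
- short_tube_a: one of the two short glass tubes in the tube block (100 mm, 18 mm rim), to be left standing. Origin at its bottom. Which of the three holes holds which tube changes from start to start.
- short_tube_b: the other short tube in the tube block, same as short_tube_a.
- tube_block: fixed wooden block, 130 x 50 x 45 mm high, drilled with a row of three holes 20 mm wide and 35 mm deep, 40 mm apart along its x axis (at x = -40, 0, +40 mm). Origin: centre of the underside, on the worktop; the tubes' bottoms stand 10 mm above it.
- photometer: the tube photometer, bolted down: grey base 150 x 220 x 22 mm with a white console (top about 80 mm high) along its far side. Origin: on the worktop below the carrier's track; its y axis is the direction in which the tube carrier is pulled out (roughly to the robot's left), its x axis points to the console.
- carrier (a joint): travel of the tube carrier in m along the photometer's +y: 0 = home, where its spring holds it at the start; 0.095 = hard stop. The spring pulls it home with 3.2 N at home rising to 7 N at the stop; nothing latches. The carrier is an aluminium block 44 (x) x 94 (y) mm, top 78 mm above the worktop, with two wells 40 mm apart; a black line on its top marks the middle of each well.
- free_well (a point): centre of the floor of the empty well (the right-hand one, farther from the knob); moves with the carrier. Wells are 20 mm wide and 46 mm deep; the floor is 32 mm above the worktop, the mouth 78 mm. A tube standing in the well has its bottom within about 2 mm of this point.
- blank_well (a point): the same point of the other well, 40 mm further along +y (nearer the knob), which holds the blank.
- blank_tube: the blank, a short glass tube (100 mm, 18 mm rim) that already stands in the carrier's left-hand well and stays there. Origin at its bottom.
- pull_knob (a point): black turned knob on the end of the carrier's pull rod, at the photometer's left end, rigid with the carrier. The point: middle of its grip, a cylinder 24 mm across and 28 mm long along the photometer's y, 52 mm above the worktop; a 30 mm rim closes its outer end. About 30 mm of air between grip and end bracket (76 mm high) at home, free all round. Grip from above across its diameter.
- beam (a point): middle of the light beam, 52 mm above the worktop, between the optical head's two black blocks (34 mm along y, 76 mm high, one each side of the carrier), each with a white line on top over the beam, which runs along the photometer's x. The head is clamped at a different place each start: the pull needed is 57 to 83 mm from home. A well is in the beam when its centre has this point's photometer y.
- stain_bottle: brown glass reagent bottle with a black screw cap, 60 mm wide, 120 mm high, behind the photometer; a bystander. Origin: centre of the underside.
- bench_timer: white bench timer, 62 x 66 x 18 mm, behind and to the left of the photometer; a bystander.
There are look-alikes about, which are no part of the job. What is shaped like the tube_block but pink is not meant.

How it is judged:
On the way, in this order (a step that is already met when the one before it is completed fails the run):
1. the tall tube is drawn up out of the tube block and held clear of it (z of sample_tube in the frame of tube_block above 0.05 m and contact force between the fingers and sample_tube above 0.3 N), for 0.1 s.
2. the tall tube stands upright on the floor of the empty well, let go, with the carrier still near home (distance between sample_tube and free_well below 0.007 m and angle between sample_tube's own z axis and vertical below 0.15 rad and contact force between the fingers and sample_tube below 0.05 N and value of joint carrier below 0.03 m and linear speed of sample_tube below 0.05 m/s), for 0.2 s.
At the end, for the whole second after the job is handed in: Fingers still on the knob (over 1 N), carrier at rest with the sample's well within 4 mm of the beam line; tall tube and blank upright (within 8 degrees), each bottom within 7 mm of its well-floor centre, tall tube not touched; short tubes upright, within 12 mm of where they stood (distance between sample_tube and free_well below 0.007 m and angle between each of sample_tube, blank_tube's own z axis and vertical below 0.15 rad and distance between blank_tube and blank_well below 0.007 m and distance of each of short_tube_a, short_tube_b from where it was at the start of the episode below 0.012 m and angle between each of short_tube_a, short_tube_b's own z axis and vertical below 0.2 rad and y of free_well in the frame of beam between -0.004 and 0.004 m and velocity of joint carrier between -0.01 and 0.01 m/s and contact force between the fingers and photometer above 1 N and distance between the grasp point and pull_knob below 0.035 m and contact force between the fingers and sample_tube below 0.05 N); the arm keeps its last pose, push and grip.
It fails at once if the tall tube is dropped (moving at over 0.6 m/s without being held) (linear speed of sample_tube above 0.6 m/s and contact force between the fingers and sample_tube below 0.05 N).
It fails at once if the carrier snaps back (faster than 0.25 m/s towards home) (velocity of joint carrier below -0.25 m/s).
It fails at once if the blank is pulled out of its well (distance between blank_tube and blank_well above 0.02 m).
It fails at once if a short tube is disturbed (distance of any of short_tube_a, short_tube_b from where it was at the start of the episode above 0.02 m).
It fails at once if the reagent bottle or the timer is moved by more than 30 mm (distance of any of stain_bottle, bench_timer from where it was at the start of the episode above 0.03 m).
It also fails if it takes over 51 s, if anything falls off the work surface, if the arm or the gripper's body presses on something with over 40 N, if the wrist force passes 120 N, or if a joint passes its speed limit or range.

## Working session

There is one attempt and no reset: what is moved stays moved. The work goes in short steps, Python scripts to look and compute and a tool call to move; the robot and the scene stay as the last step left them, time stands still between calls to the robot, and variables do not carry over. Pictures are saved under pics/ and viewed, at most 10 in all, crops included, and the job is handed in when it is done.

Besides the shell and the picture viewer there is one more tool, called after "Call:" as name(argument=value, ...), one argument or row to a line, values as JSON. servo_tool: Moves the arm, as the interface text tells. Shift numbers are shares of 0.02 m and turn numbers shares of 8 degrees, none past 1 either way. Its arguments: {"type":"object","properties":{"rows":{"type":"array"},"jaw":{"type":"number"}},"required":["rows"]}

```bash
mkdir -p pics; cat > h.py <<'E'
import numpy as np,cv2
from bench import status,read_camera,get_calibration,arm
from scipy.spatial.transform import Rotation as R
def rot(c):
    a=np.array(c["attitude"],float)
    return a if a.shape==(3,3) else (R.from_rotvec(a).as_matrix() if a.size==3 else R.from_quat(a).as_matrix())
def ray(c,u,v,fish=False):
    K=np.array(c["camera_matrix"]);x=(u-K[0,2])/K[0,0];y=(v-K[1,2])/K[1,1]
    if fish:
        r=np.hypot(x,y);s=np.sin(r)/max(r,1e-9);d=np.array([x*s,y*s,np.cos(r)])
    else: d=np.array([x,y,1.])
    d=rot(c)@d;return np.array(c["position"]),d/np.linalg.norm(d)
def tri(rs):
    A=np.zeros((3,3));b=np.zeros(3)
    for p,d in rs:
        M=np.eye(3)-np.outer(d,d);A+=M;b+=M@p
    x=np.linalg.solve(A,b);return x,[np.linalg.norm((np.eye(3)-np.outer(d,d))@(x-p)) for p,d in rs]
def plane(r,z):
    p,d=r;return p+d*(z-p[2])/d[2]
def proj(c,X,fish=False):
    K=np.array(c["camera_matrix"]);q=rot(c).T@(np.array(X)-np.array(c["position"]))
    if fish:
        n=np.hypot(q[0],q[1]);t=np.arctan2(n,q[2]);q=np.array([q[0]/n*t,q[1]/n*t,1])
    else:q=q/q[2]
    return K[0,0]*q[0]+K[0,2],K[1,1]*q[1]+K[1,2]
E
python3 - <<'E'
from h import *
import pickle
cal={}
for n in("scene","side","wrist"):
    c=get_calibration(n);cal[n]=c;print(n,c)
    im=read_camera(n);cv2.imwrite(f"pics/{n}0.png",im[:,:,::-1])
pickle.dump(cal,open("cal0.pkl","wb"))
E
```

```text
scene {'camera_matrix': array([[540.88045197,   0.        , 322.39902133],
       [  0.        , 540.88045197, 240.92268786],
       [  0.        ,   0.        ,   1.        ]]), 'position': array([0.08310396, 0.83291057, 0.52280341]), 'attitude': array([-0.76435723,  2.33563361, -1.43535975])}
side {'camera_matrix': array([[572.59836951,   0.        , 325.03326717],
       [  0.        , 572.59836951, 237.86042198],
       [  0.        ,   0.        ,   1.        ]]), 'position': array([0.1492135 , 0.91278451, 0.52763275]), 'attitude': array([-0.61033487,  2.41327761, -1.50136377])}
wrist {'camera_matrix': array([[371.64829954,   0.        , 324.10708593],
       [  0.        , 371.64829954, 237.15395821],
       [  0.        ,   0.        ,   1.        ]]), 'position': array([0.67571925, 0.07617655, 0.37436847]), 'attitude': array([ 2.84299246e+00, -7.77782615e-04, -1.17548549e-03])}
```

View pics/scene0.png

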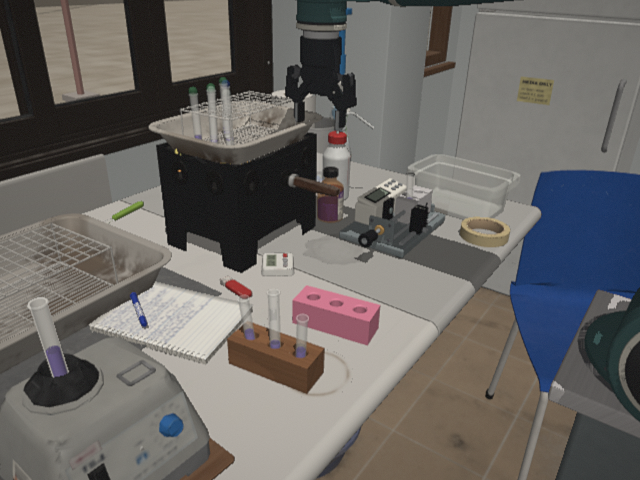

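View pics/side0.png

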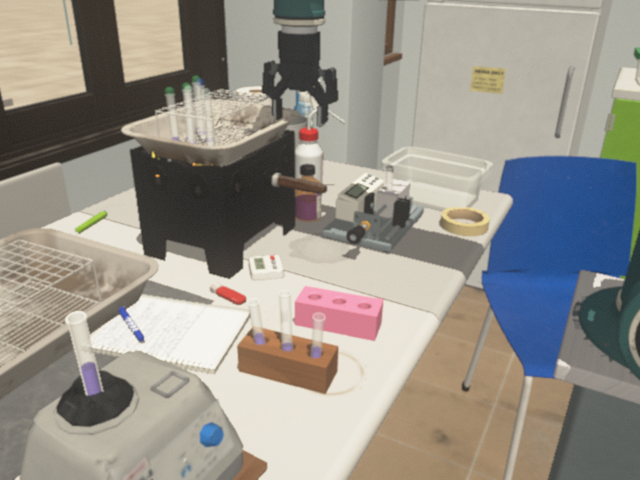

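View pics/wrist0.png

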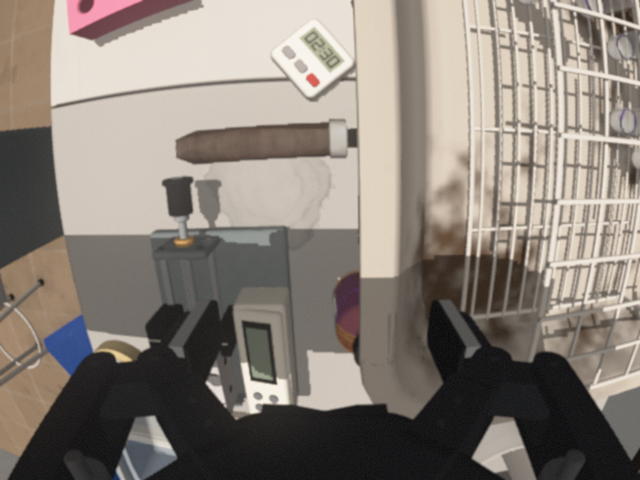

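The tall tube is in the middle hole of the brown block: mouth at scene (273,293) and side (286,294). The knob is at scene (366,238), side (357,233) and wrist (178,190). A brown handle sticks out from the stove between the two.

```bash
python3 - <<'E'
from h import *
import pickle
cal=pickle.load(open("cal0.pkl","rb"))
S=lambda u,v:ray(cal["scene"],u,v); D=lambda u,v:ray(cal["side"],u,v); W=lambda u,v:ray(cal["wrist"],u,v,True)
print("tall",plane(S(273,293),.126),plane(D(286,294),.126),tri([S(273,293),D(286,294)]))
print("short R",plane(S(302,318),.11),plane(D(319,317),.11)," short L",plane(S(245,298),.11),plane(D(255,303),.11))
print("knob",tri([S(366,238),D(357,233),W(178,190)]))
print("handle tip",tri([S(342,189),D(326,188),W(180,150)]),"root",tri([S(291,181),D(275,180),W(345,138)]))
print("stove edge w at z .1,.2,.3",[plane(W(358,150),z) for z in(.1,.2,.25)])
print("blank mouth?",plane(S(411,172),.132),plane(D(390,167),.132))
print("bracket",plane(W(185,243),.076))
print("bottle",plane(W(347,310),.06))
E
python3 - <<'E'
import cv2
im=cv2.imread('pics/scene0.png')[150:390,200:460]
cv2.imwrite('pics/c1.png',cv2.resize(im,None,fx=2.5,fy=2.5,interpolation=cv2.INTER_CUBIC)[:600])
E
```

```text
tall [0.48309535 0.36555822 0.126     ] [0.48317413 0.36728467 0.126     ] (array([0.48730555, 0.36061591, 0.12144018]), [np.float64(0.0003128501165808177), np.float64(0.0003128501165809128)])
short R [0.43105934 0.36951981 0.11      ] [0.43137098 0.37189682 0.11      ]  short L [0.52145107 0.37974711 0.11      ] [0.52059061 0.38485566 0.11      ]
knob (array([0.53936757, 0.02194245, 0.0537276 ]), [np.float64(0.0010072619893503212), np.float64(0.0027664403007517636), np.float64(0.0017703221943505963)])
handle tip (array([0.58203289, 0.06173601, 0.15261531]), [np.float64(0.006969621060110026), np.float64(0.0025011520435145197), np.float64(0.00456932349606517)]) root (array([0.68749204, 0.06854609, 0.14774821]), [np.float64(0.0005269444478858584), np.float64(0.00029435567784027517), np.float64(0.0008174521492550009)])
stove edge w at z .1,.2,.3 [array([0.7004161 , 0.05872981, 0.1       ]), array([0.69141476, 0.06508868, 0.2       ]), array([0.68691408, 0.06826812, 0.25      ])]
blank mouth? [ 0.54855761 -0.16533456  0.132     ] [ 0.54572715 -0.15235611  0.132     ]
bracket [ 0.55213346 -0.02103057  0.076     ]
bottle [ 0.69726859 -0.09347488  0.06      ]
```

View pics/c1.png

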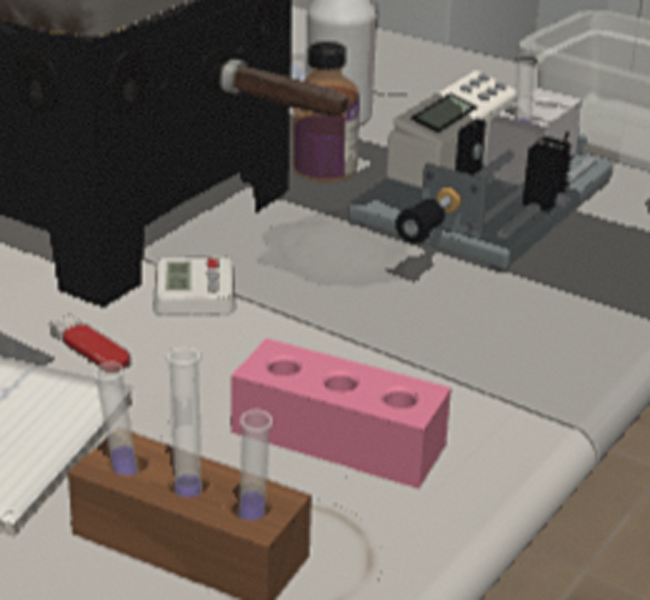

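Call:
servo_tool(
  rows=[
    [-1,-0.8,0.8,0],
    [-1,-0.8,0.8,0],
    [-1,-0.8,0.8,0],
    [-1,-0.8,0.8,0],
    [-1,-0.8,0.8,0],
    [-1,-0.8,0.8,0],
    [0,0,0,0],
    [0,0,0,0],
  ],
)

```text
time_s: 0.95
tool_pos: [0.5549, -0.0962, 0.3275]
ee_rot: [2.222, 2.22, 0.001]
force: [-0.3, -0.0, -0.8]
finger_gap: 0.0853
grasp_force: 0.0
```

```bash
cat > snap.py <<'E'
from h import *
import pickle,sys
n=sys.argv[1];c=get_calibration("wrist");im=read_camera("wrist")
pickle.dump(c,open(n+".pkl","wb"));cv2.imwrite(f"pics/{n}.png",im[:,:,::-1])
s=status.sense();print(s["time_s"],s["tool_pos"],c["position"],s["force"],s["finger_gap"])
E
python3 snap.py A
```

```text
1.0 [ 0.55512969 -0.09585625  0.32666385] [ 0.55563966 -0.01999702  0.47115898] [-0.19638986  0.48525209  0.38118565] 0.08574100335439161
```

Call:
servo_tool(
  rows=[
    [-0.4,1,0,0],
    [-0.4,1,0,0],
    [-0.4,1,0,0],
    [-0.4,1,0,0],
    [-0.4,1,0,0],
    [-0.4,1,0,0],
    [-0.4,1,0,0],
    [-0.4,1,0,0],
    [-0.4,1,0,0],
    [0,1,0,0],
  ],
)

```text
time_s: 2.0
tool_pos: [0.4825, 0.1055, 0.3264]
ee_rot: [-2.22, -2.222, 0.001]
force: [-0.3, 0.7, 0.8]
finger_gap: 0.0855
grasp_force: 0.0
```

Call:
servo_tool(
  rows=[
    [0,1,0,0],
    [0,1,0,0],
    [0,1,0,0],
    [0,1,0,0],
    [0,1,0,0],
    [0,1,0,0],
    [0,1,0,0],
    [0,1,0,0],
    [0,0,0,0],
    [0,0,0,0],
  ],
)

```text
time_s: 3.0
tool_pos: [0.4829, 0.2645, 0.3262]
ee_rot: [-2.22, -2.223, 0.003]
force: [-0.5, 0.1, -0.5]
finger_gap: 0.0857
grasp_force: 0.0
```

```bash
python3 snap.py B
```

```text
3.05 [0.4829782  0.26404898 0.3265449 ] [0.48377644 0.34082053 0.46987339] [ 0.61285565 -0.19100176 -0.94145081] 0.08544664509668021
```

View pics/A.png

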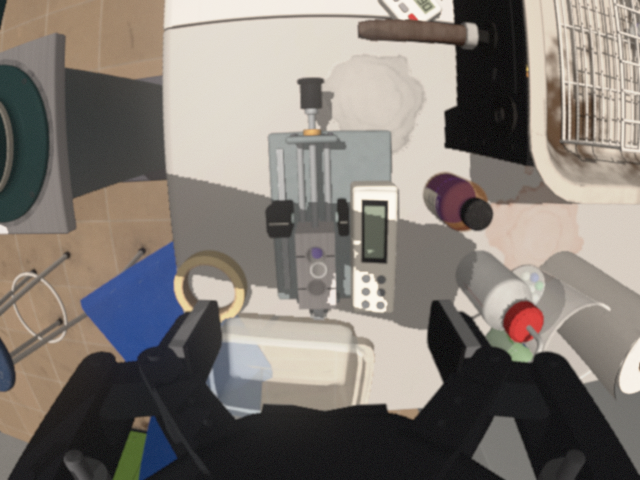

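View pics/B.png

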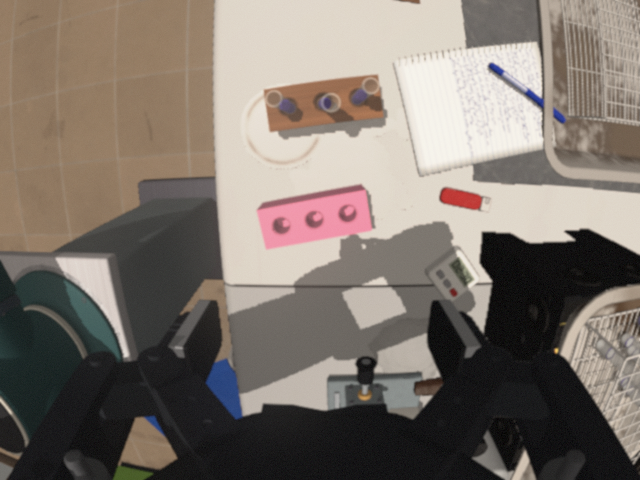

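A shows the photometer: knob (311,90), optical-head blocks (280,217) and (343,217), blank at (317,255), empty well at about (317,287). B shows the block with the tall mouth at about (329,102). I'll enlarge both.

```bash
python3 - <<'E'
import cv2,numpy as np
a=cv2.imread('pics/A.png');b=cv2.imread('pics/B.png')
A=cv2.resize(a[190:320,260:360],None,fx=4.6,fy=4.6,interpolation=cv2.INTER_CUBIC)   # 460x598
B=cv2.resize(b[70:140,255:390],None,fx=2.5,fy=2.5,interpolation=cv2.INTER_CUBIC) #337x175
C=cv2.resize(a[70:150,290:360],None,fx=4.6,fy=4.6,interpolation=cv2.INTER_CUBIC) #322x368
o=np.zeros((600,800,3),np.uint8);o[:A.shape[0],:A.shape[1]]=A;o[:B.shape[0],462:462+B.shape[1]]=B;o[200:200+C.shape[0],462:462+C.shape[1]]=C
cv2.imwrite('pics/c2.png',o)
E
```

```text
(no output)
```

View pics/c2.png

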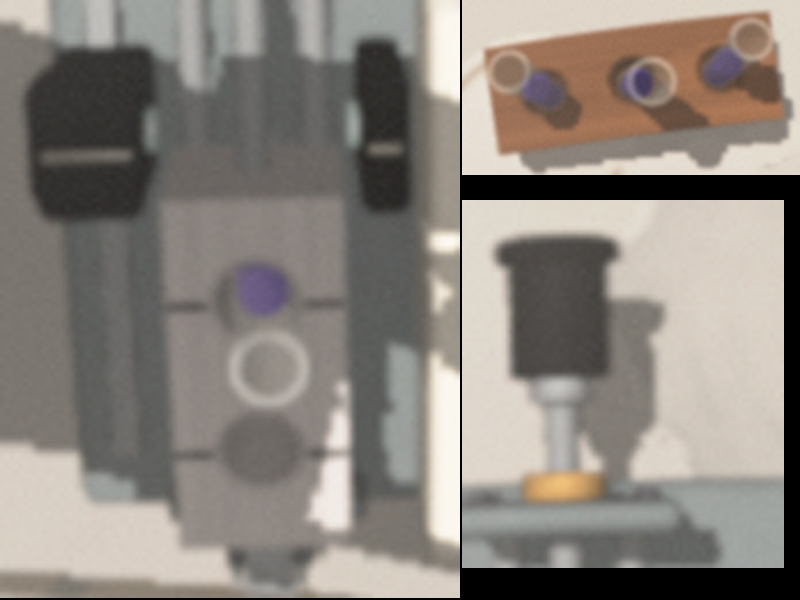

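Read from the crop: tall mouth at B (330.6,102.8). In A: free well (316.7,288.3), blank well (315.7,256.3), white lines (278.7,224.1) and (343.7,222.4), knob grip (310.9,95.7), handle tip (358,30).

```bash
python3 - <<'E'
from h import *
import pickle
L=lambda n:pickle.load(open(n,"rb"))
c0=L("cal0.pkl");A=L("A.pkl");B=L("B.pkl")
S=lambda u,v:ray(c0["scene"],u,v); D=lambda u,v:ray(c0["side"],u,v); W=lambda u,v:ray(c0["wrist"],u,v,True)
a=lambda u,v:ray(A,u,v,True);b=lambda u,v:ray(B,u,v,True)
print("tall",plane(b(330.6,102.8),.126),tri([b(330.6,102.8),S(273.5,292.5),D(286,294)]))
print("shorts",plane(b(274.2,98.8),.11),plane(b(370.6,85.6),.11))
fw=plane(a(316.7,288.3),.078);bw=plane(a(315.7,256.3),.078)
print("wells",fw,bw,np.linalg.norm(fw-bw),"blank mouth",plane(a(318.5,270),.132))
l=plane(a(278.7,224.1),.076);r=plane(a(343.7,222.4),.076);print("lines",l,r)
print("knob",tri([a(310.9,95.7),W(178,190)]),tri([a(310.9,95.7),W(178,190),S(368,237),D(359,231)]),plane(a(310.9,95.7),.052))
print("tip",tri([a(358,30),W(176,150)]),"root",tri([a(470,33),W(345,138)]))
k=plane(a(310.9,95.7),.052)
yv=(k-fw)[:2];yv/=np.linalg.norm(yv);w=(bw-fw)[:2];w/=np.linalg.norm(w);xv=(r-l)[:2];xv/=np.linalg.norm(xv);print("ydir",yv,w,"x perp",-xv[1],xv[0])
m=(l+r)[:2]/2;print("pull",(m-fw[:2])@yv)
p,q=proj(A,[.54,0,.076],True),0
print("timer",plane(b(455,275),.018))
E
```

```text
tall [0.48921781 0.36217618 0.126     ] (array([0.48767137, 0.36124715, 0.12208405]), [np.float64(0.0019878322245146366), np.float64(0.0014708453063098992), np.float64(0.0009573126695354766)])
shorts [0.43568023 0.36780588 0.11      ] [0.52754903 0.3807126  0.11      ]
wells [ 0.54715864 -0.20329475  0.078     ] [ 0.54636947 -0.1635747   0.078     ] 0.03972789598512005 blank mouth [ 0.55026875 -0.15822823  0.132     ]
lines [ 0.50565331 -0.12645291  0.076     ] [ 0.57745905 -0.12469775  0.076     ]
knob (array([0.53924565, 0.01830119, 0.04435758]), [np.float64(0.0037313981121026257), np.float64(0.0037313981121025724)]) (array([0.53925505, 0.01725724, 0.05442631]), [np.float64(0.0037496665296727198), np.float64(0.0059177227742554656), np.float64(0.0008607881667622819), np.float64(0.004914409994449866)]) [0.54152422 0.01451837 0.052     ]
tip (array([0.58424261, 0.06462411, 0.15478772]), [np.float64(0.000484156679145321), np.float64(0.0004841566791453825)]) root (array([0.68693777, 0.07026609, 0.15140318]), [np.float64(0.0015182375186348794), np.float64(0.0015182375186346224)])
ydir [-0.02585949  0.99966559] [-0.01986424  0.99980269] x perp -0.02443580879188901 0.9997014010436748
pull 0.07783830778506168
timer [0.66365481 0.14691342 0.018     ]
```

```bash
python3 - <<'E'
from h import *
import pickle
B=pickle.load(open("B.pkl","rb"));b=lambda u,v,z:plane(ray(B,u,v,True),z)
f=lambda x,y:(255+(x-462)/2.5,70+y/2.5)
for x,y in((485,50),(770,12),(785,118),(500,153),(635,83),(545,90),(632,83),(720,66)):print((x,y),b(*f(x,y),.045))
print("foot",b(*f(637,83),.018), "mouth",b(*f(651,82),.126))
E
```

```text
(485, 50) [0.4156149  0.38331135 0.045     ]
(770, 12) [0.54406041 0.40086271 0.045     ]
(785, 118) [0.55131749 0.35192336 0.045     ]
(500, 153) [0.42202323 0.33548141 0.045     ]
(635, 83) [0.48332733 0.36672749 0.045     ]
(545, 90) [0.44284051 0.36394677 0.045     ]
(632, 83) [0.48198248 0.36672704 0.045     ]
(720, 66) [0.52148532 0.37500705 0.045     ]
foot [0.48425232 0.36837477 0.018     ] mouth [0.48921781 0.36217618 0.126     ]
```

Call:
servo_tool(
  rows=[
    [0,0.6,-0.2,-1],
    [0,0.6,-0.2,-1],
    [0,0.6,-0.2,-1],
    [0,0.6,-0.2,-1],
    [0,0.6,-0.2,-1],
    [0,0.6,-0.2,-1],
    [0,0.6,-0.2,-1],
    [0,0.6,-0.2,-1],
    [0,0.0,-0.2,-1],
    [0,0,-0.2,-1],
  ],
)

```text
time_s: 4.05
tool_pos: [0.4832, 0.3596, 0.2868]
ee_rot: [3.13, 0.264, -0.001]
force: [-0.7, -0.1, 1.1]
finger_gap: 0.0852
grasp_force: 0.0
```

Call:
servo_tool(
  rows=[
    [0,0,0,-0.3],
    [0,0,0,0],
    [0,0,0,0],
  ],
)

```text
time_s: 4.35
tool_pos: [0.4832, 0.3596, 0.2873]
ee_rot: [-3.135, -0.21, -0.0]
force: [0.2, 0.1, -0.4]
finger_gap: 0.0853
grasp_force: 0.0
```

```bash
python3 snap.py C; python3 - <<'E'
from h import *
import pickle
s=status.sense();print(s["ee_rot"],R.from_rotvec(s["ee_rot"]).as_matrix()[:,1])
C=pickle.load(open("C.pkl","rb"));print(proj(C,[.487,.362,.126],True),proj(C,[.485,.362,.045],True))
E
```

```text
4.4 [0.48317573 0.35961156 0.28741195] [0.55827197 0.37070583 0.43107833] [-0.18607903  0.50933117  0.50125688] 0.0854192653398011
[-3.13451009e+00 -2.09903278e-01 -2.52729311e-04] [ 1.33332611e-01 -9.91071346e-01 -5.14083927e-05]
(np.float64(323.0183789855273), np.float64(212.2824307822968)) (np.float64(322.96489554348693), np.float64(196.55769510917676))
```

Call:
servo_tool(
  rows=[
    [0.1,0.1,-1,0],
    [0.1,0.1,-1,0],
    [0,0,-1,0],
    [0,0,-1,0],
    [0,0,-1,0],
    [0,0,-1,0],
    [0,0,-1,0],
    [0,0,-1,0],
    [0,0,-1,0],
    [0,0,-0.6,0],
  ],
)

```text
time_s: 5.4
tool_pos: [0.4867, 0.3636, 0.0938]
ee_rot: [3.134, 0.209, -0.002]
force: [1.0, 0.2, -0.5]
finger_gap: 0.0853
grasp_force: 0.0
```

Call:
servo_tool(
  rows=[
    [0,0,-0.4,0],
    [0,0,-0.3,0],
    [0,0,0,0],
    [0,0,0,0],
  ],
)

```text
time_s: 5.8
tool_pos: [0.4872, 0.3641, 0.082]
ee_rot: [-3.134, -0.208, -0.001]
force: [-0.3, 0.1, 0.2]
finger_gap: 0.0854
grasp_force: 0.0
```

```bash
python3 snap.py E; python3 - <<'E'
import cv2
im=cv2.imread('pics/E.png');cv2.imwrite('pics/E2.png',cv2.resize(im[60:460,60:580],None,fx=1.5,fy=1.5))
E
```

```text
5.85 [0.48729938 0.36420094 0.08210855] [0.56226913 0.37518251 0.22576899] [-0.66726792 -0.36455174  0.32026526] 0.0854887383577813
```

View pics/E2.png

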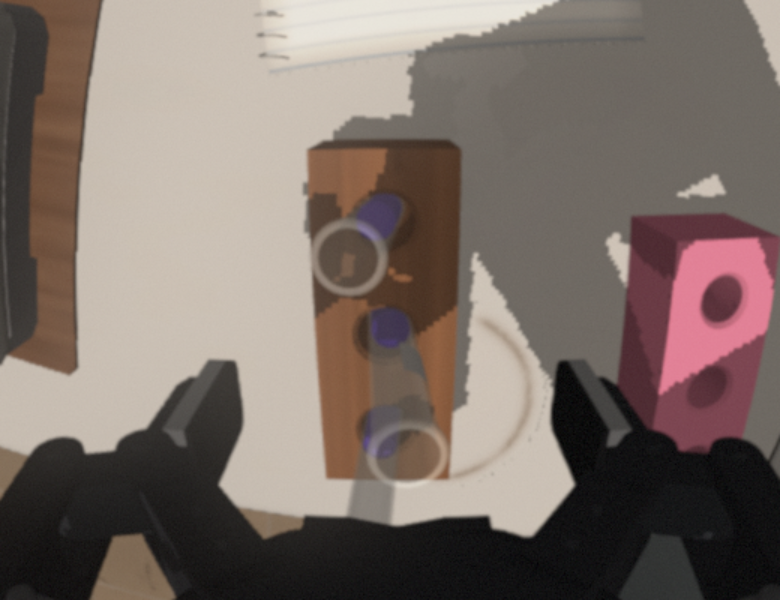

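The tall mouth at crop (407,453) lies between the pads, slightly right of centre, and the neighbours are clear. Closing now.

Call:
servo_tool(
  rows=[
    [0,0,0,0],
    [0,0,0,0],
    [0,0,0,0],
    [0,0,0,0],
    [0,0,0,0],
    [0,0,0,0],
    [0,0,0,0],
    [0,0,0,0],
  ],
  jaw=0.1,
)

```text
time_s: 6.65
tool_pos: [0.4869, 0.3646, 0.0814]
ee_rot: [-3.133, -0.208, -0.0]
force: [-0.7, 5.6, -1.0]
finger_gap: 0.0168
grasp_force: 58.1
```

```bash
python3 - <<'E'
from h import *
import pickle
B,E=[pickle.load(open(n+".pkl","rb")) for n in"BE"]
r=[ray(B,330.6,102.8,True),ray(E,331.3,362,True)];print(tri(r),plane(r[1],.126))
E
```

```text
(array([0.48913978, 0.36265872, 0.12471753]), [np.float64(0.0004140593932139577), np.float64(0.00041405939321389486)]) [0.48995372 0.36321124 0.126     ]
```

Call:
servo_tool(
  rows=[
    [0,0,0.5,0],
    [0,0,0.7,0],
    [0,0,0.8,0],
    [0,0,0.8,0],
    [0,0,0.8,0],
    [0,0,0.8,0],
    [0,0,0.8,0],
    [0,0,0.8,0],
    [0,0,0.8,0],
    [0,0,0.2,0],
  ],
)

```text
time_s: 7.65
tool_pos: [0.4874, 0.3643, 0.2238]
ee_rot: [-3.133, -0.208, -0.003]
force: [0.0, -0.4, 0.5]
finger_gap: 0.0167
grasp_force: 58.0
```

```bash
python3 snap.py F; python3 - <<'E'
from h import *
import pickle
cal=pickle.load(open("cal0.pkl","rb"));t=status.sense()["tool_pos"]
a=read_camera("scene")[:,:,::-1];b=read_camera("side")[:,:,::-1];w=cv2.imread("pics/F.png")
o=np.zeros((600,800,3),np.uint8);X=[t[0],t[1],t[2]-.035]
for i,(im,n) in enumerate(((a,"scene"),(b,"side"))):
    u,v=map(int,proj(cal[n],X));x0,y0=u-40,v-50;print(n,x0,y0)
    cr=cv2.resize(im[y0:y0+100,x0:x0+80],None,fx=5,fy=5,interpolation=cv2.INTER_CUBIC);o[:500,i*400:i*400+400]=cr[:500]
cv2.imwrite("pics/F2.png",o)
E
```

```text
7.7 [0.48737455 0.36424937 0.22323569] [0.56225121 0.37516653 0.36768973] [0.40484802 0.38527841 1.09021532] 0.01669489921137521
scene 230 200
side 243 200
```

View pics/F2.png

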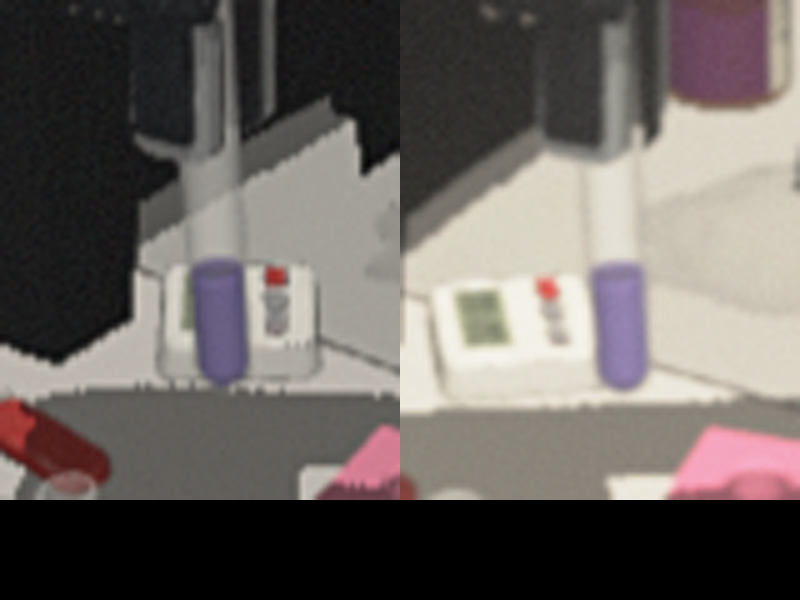

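Tube is out and held. Its foot centre is at crop (222,360) in the scene camera and (222,362) in the side camera.

```bash
python3 - <<'E'
from h import *
import pickle
cal=pickle.load(open("cal0.pkl","rb"))
f=lambda n,x0,u,v:ray(cal[n],x0+u/5,200+v/5)
for pa,pb in (((222,360),(222,362)),((214,200),(212,200))):
    r=[f("scene",230,*pa),f("side",243,*pb)];print(tri(r))
    for z in (.150,.155,.160,.165):print(z,plane(r[0],z),plane(r[1],z))
for z in(.16,.19,.22):print(z,[np.round((np.array(proj(cal[n],[.4874,.3643,z]))-[x0,200])*5) for n,x0 in(("scene",230),("side",243))])
E
```

```text
(array([0.48642317, 0.35798143, 0.15347254]), [np.float64(0.00040320591588425425), np.float64(0.00040320591588419315)])
0.15 [0.4907449  0.35291855 0.15      ] [0.48909089 0.35349746 0.15      ]
0.155 [0.48527766 0.35935616 0.155     ] [0.48459078 0.36090264 0.155     ]
0.16 [0.47981043 0.36579376 0.16      ] [0.48009068 0.36830781 0.16      ]
0.165 [0.47434319 0.37223136 0.165     ] [0.47559057 0.37571298 0.165     ]
(array([0.49079184, 0.35494363, 0.19856651]), [np.float64(0.0006026520817421607), np.float64(0.0006026520817422235)])
0.15 [0.55285384 0.28221117 0.15      ] [0.54034914 0.27388146 0.15      ]
0.155 [0.54655361 0.2895971  0.155     ] [0.53517036 0.28234077 0.155     ]
0.16 [0.54025337 0.29698302 0.16      ] [0.52999158 0.29080009 0.16      ]
0.165 [0.53395313 0.30436894 0.165     ] [0.52481279 0.29925941 0.165     ]
0.16 [array([203., 349.]), array([206., 348.])]
0.19 [array([201., 249.]), array([204., 245.])]
0.22 [array([199., 144.]), array([203., 138.])]
```

```bash
python3 - <<'E'
from h import *
import pickle
F=pickle.load(open("F.pkl","rb"));im=cv2.imread("pics/F.png")
h=cv2.cvtColor(im,cv2.COLOR_BGR2HSV);m=cv2.inRange(h,(115,60,40),(140,255,255))
n,l,s,c=cv2.connectedComponentsWithStats(m)
for i in range(1,n):
    if s[i,4]>40:print(s[i],c[i].round(1))
Rm=R.from_rotvec([-3.133,-.208,-.003]).as_matrix();tx=Rm[:,0];print(tx)
t=np.array([.48737,.36425,.22324])
for d in(-.006,-.003,0,.003):
    print(d,[np.round(proj(F,t+d*np.array([1,.13,0])+[0,0,z-t[2]],True),1) for z in(.152,.160,.177)])
cv2.imwrite("pics/F3.png",cv2.resize(im[190:330,250:400],None,fx=4,fy=4,interpolation=cv2.INTER_CUBIC))
E
```

```text
[309 167  11  12  93] [313.9 173. ]
[310 267  24  24 439] [321.8 278.4]
[0.9912216  0.13219557 0.00201892]
-0.006 [array([325.9, 261.8]), array([326. , 266.5]), array([326.1, 277.6])]
-0.003 [array([326. , 257.2]), array([326. , 261.8]), array([326.1, 272.6])]
0 [array([326. , 252.6]), array([326., 257.]), array([326.2, 267.6])]
0.003 [array([326. , 247.9]), array([326.1, 252.2]), array([326.2, 262.4])]
```

View pics/F3.png

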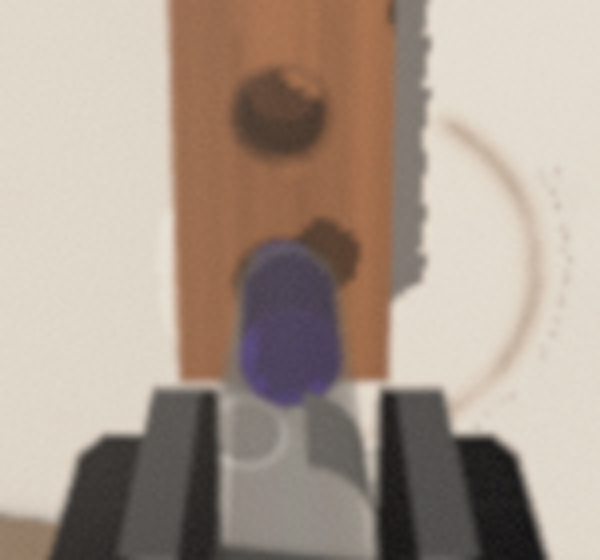

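Apparent foot offset relative to the TCP: −4.2 mm along the tool's x direction and about 2 mm sideways. I'll carry the tube over the empty well and turn back to yaw 1.4°.

Call:
servo_tool(
  rows=[
    [0.1,-0.5,0.1,0.4],
    [0.1,-1,0.1,0.4],
    [0.1,-1,0.1,0.4],
    [0.1,-1,0.1,0.4],
    [0.1,-1,0.1,0.4],
    [0.1,-1,0.1,0.4],
    [0.1,-1,0.1,0.4],
    [0.1,-1,0.1,0.4],
    [0.1,-1,0.1,0.4],
    [0.1,-1,0.1,0.4],
  ],
)

```text
time_s: 8.8
tool_pos: [0.5067, 0.1731, 0.2402]
ee_rot: [-2.954, -1.068, 0.002]
force: [0.4, -0.1, -0.5]
finger_gap: 0.0166
grasp_force: 58.0
```

Call:
servo_tool(
  rows=[
    [0.1,-1,0,0.4],
    [0.1,-1,0,0.4],
    [0.1,-1,0,0.4],
    [0.1,-1,0,0.4],
    [0.1,-1,0,0.4],
    [0.1,-1,0,0.4],
    [0.1,-1,0,0.4],
    [0.1,-1,0,0.4],
    [0.1,-1,0,0.4],
    [0.1,-1,0,0.4],
  ],
)

```text
time_s: 9.8
tool_pos: [0.5268, -0.0268, 0.2402]
ee_rot: [-2.545, -1.84, 0.002]
force: [0.8, 0.4, -0.2]
finger_gap: 0.0167
grasp_force: 58.0
```

Call:
servo_tool(
  rows=[
    [0.1,-1,0,0.3],
    [0.1,-1,0,0.3],
    [0.1,-1,0,0.3],
    [0.1,-1,0,0.3],
    [0.1,-1,0,0.3],
    [0.1,-1,0,0.3],
    [0.1,-1,0,0.3],
    [0.1,-1,0,0.38],
    [0.1,-0.5,0,0],
    [0.19,-0.2,0,0],
  ],
)

```text
time_s: 10.8
tool_pos: [0.5487, -0.2006, 0.2405]
ee_rot: [-2.195, -2.246, 0.001]
force: [0.0, 0.1, 0.0]
finger_gap: 0.0167
grasp_force: 58.0
```

Call:
servo_tool(
  rows=[
    [0,0,0,0],
    [0,0,0,0],
    [0,0,0,0],
  ],
)

```text
time_s: 11.1
tool_pos: [0.5488, -0.1994, 0.2413]
ee_rot: [-2.193, -2.249, -0.0]
force: [0.6, 0.8, -0.1]
finger_gap: 0.0165
grasp_force: 58.0
```

```bash
python3 snap.py G; python3 - <<'E'
from h import *
import pickle
s=status.sense();M=R.from_rotvec(s["ee_rot"]).as_matrix();print(M[:,1],s["grasp_force"])
F=pickle.load(open("G.pkl","rb"));im=cv2.imread("pics/G.png")
h=cv2.cvtColor(im,cv2.COLOR_BGR2HSV);m=cv2.inRange(h,(115,60,40),(140,255,255))
n,l,st,c=cv2.connectedComponentsWithStats(m)
for i in range(1,n):
    if st[i,4]>40:print(st[i],c[i].round(1))
t=np.array(s["tool_pos"])
for d in(-.006,-.003,0): print(d,[np.round(proj(F,t+[0,d,-z],True),1) for z in(.071,.063,.046)])
print("well px",proj(F,[.5472,-.2037,.078],True),"blankwell",proj(F,[.5464,-.1637,.078],True))
g=cv2.cvtColor(im,cv2.COLOR_BGR2GRAY)
for r in range(200,300,6):print(r,g[r,280:370:5])
E
```

```text
11.15 [ 0.54882188 -0.19939008  0.24139559] [ 0.5476618  -0.12318837  0.38506762] [-1.23736911  0.97528721  0.11830169] 0.016735223383830076
[9.99674687e-01 2.55049433e-02 1.34953932e-04] 58.043520339997485
[317 168  13  11 110] [323.5 173. ]
[311 255  24  35 541] [321.8 274.5]
-0.006 [array([322.6, 262.1]), array([322.5, 266.9]), array([322.4, 278.2])]
-0.003 [array([322.7, 257.6]), array([322.6, 262.2]), array([322.5, 273.2])]
0 [array([322.8, 253. ]), array([322.8, 257.5]), array([322.7, 268.2])]
well px (np.float64(321.10497694065975), np.float64(221.4517767069568)) blankwell (np.float64(321.24647328283373), np.float64(174.89254033386666))
200 [108  94  99 130 142 142 139 139 141 142 139 139 141 139  98  97 100 119]
206 [108  93  98 128 140 140 141 140 140 139 141 141 142 142  96  97  98 103]
212 [109  96  97 125 141 140 129 143 142 144 124 138 141 138  95  96  95 101]
218 [108  95  95 123 142 137 105 111 133 127 102 135 140 138  93  96  95 104]
224 [108  98  92 121 140 139 110 107 107 108 102 134 141 139  94  93  95 100]
230 [103  95  96 119 143 138 134 122 110 114 132 135 142 1
[... 177 characters left out ...]
48 [115 116 117 114 142 140 136 138 137 139 137 135 141 132 107 115 113 108]
254 [121 118 119 118 117 118 101 119  92  87 104 117 117 116 119 117 116 115]
260 [119 120 119 118 117 118 103  88  86  79  72 113 117 119 117 119 116 117]
266 [119 118 119 121 120 118 121  89  90  84  73 115 118 118 116 117 118 115]
272 [128 127 123 126 120 119 113  97  89  85  78 110 119 119 141 201 169 117]
278 [169 156 146 141 135 133 106  91  89  84  77 101 129 152 199 210 209 208]
284 [193 193 191 194 192 189 121  91  89  85  79 136 179 159 137 125 124 208]
290 [198 199 111 114  68 179 128 122  95 108 119 156 197  91  85  94 101 138]
296 [223 199 113 113  56 177 126 130 133 135 121 110 187  94  71  87  89 135]
```

The apparent foot is 0.9 mm right of the carrier centre and well aligned in y. I'll correct that and lower to just above the mouth.

Call:
servo_tool(
  rows=[
    [-0.045,0,-0.6,0],
    [0,0,-0.8,0],
    [0,0,-0.8,0],
    [0,0,-0.8,0],
    [0,0,-0.7,0],
    [0,0,-0.4,0],
    [0,0,-0.2,0],
    [0,0,0,0],
  ],
)

```text
time_s: 11.95
tool_pos: [0.5479, -0.2, 0.155]
ee_rot: [-2.193, -2.249, 0.0]
force: [1.3, 0.3, 0.3]
finger_gap: 0.0168
grasp_force: 58.0
```

Call:
servo_tool(
  rows=[
    [0,0,-0.2,0],
    [0,0,-0.2,0],
    [0,0,-0.2,0],
    [0,0,-0.2,0],
  ],
)

```text
time_s: 12.35
tool_pos: [0.5479, -0.2, 0.1391]
ee_rot: [2.193, 2.249, 0.0]
force: [-0.7, 0.6, 1.0]
finger_gap: 0.0166
grasp_force: 58.0
```

Call:
servo_tool(
  rows=[
    [0,0,-0.2,0],
    [0,0,-0.2,0],
    [0,0,0,0],
  ],
)

```text
time_s: 12.65
tool_pos: [0.5477, -0.1999, 0.1306]
ee_rot: [-2.193, -2.249, 0.0]
force: [0.7, -0.2, -0.1]
finger_gap: 0.0167
grasp_force: 58.0
```

Call:
servo_tool(
  rows=[
    [0,0,-0.2,0],
    [0,0,-0.2,0],
    [0,0,-0.2,0],
    [0,0,-0.2,0],
    [0,0,0,0],
  ],
)

```text
time_s: 13.15
tool_pos: [0.5476, -0.1999, 0.1145]
ee_rot: [-2.193, -2.249, 0.001]
force: [-0.2, -0.2, -0.8]
finger_gap: 0.0169
grasp_force: 58.0
```

Call:
servo_tool(
  rows=[
    [0,0,-0.15,0],
    [0,0,-0.15,0],
    [0,0,-0.1,0],
    [0,0,0,0],
  ],
)

```text
time_s: 13.55
tool_pos: [0.5478, -0.1999, 0.1069]
ee_rot: [-2.193, -2.249, 0.0]
force: [-0.0, -0.6, 0.3]
finger_gap: 0.0169
grasp_force: 58.0
```

Call:
servo_tool(
  rows=[
    [0,0,-0.07,0],
    [0,0,-0.07,0],
    [0,0,0,0],
  ],
)

```text
time_s: 13.85
tool_pos: [0.5478, -0.2, 0.1043]
ee_rot: [-2.193, -2.249, 0.0]
force: [-0.2, 0.3, -1.2]
finger_gap: 0.0164
grasp_force: 58.0
```

Call:
servo_tool(
  rows=[
    [0,0,-0.05,0],
    [0,0,0,0],
  ],
)

```text
time_s: 14.05
tool_pos: [0.5479, -0.2, 0.1035]
ee_rot: [2.193, 2.249, 0.0]
force: [-0.2, 0.8, 0.3]
finger_gap: 0.0169
grasp_force: 58.1
```

Call:
servo_tool(
  rows=[
    [0,0,-0.05,0],
    [0,0,-0.05,0],
    [0,0,0,0],
  ],
)

```text
time_s: 14.35
tool_pos: [0.5483, -0.2002, 0.1025]
ee_rot: [2.193, 2.248, 0.001]
force: [-1.4, 0.3, 9.2]
finger_gap: 0.0169
grasp_force: 59.8
```

Call:
servo_tool(
  rows=[
    [0,0,0,0],
    [0,0,0,0],
    [0,0,0,0],
    [0,0,0,0],
    [0,0,0,0],
    [0,0,0,0],
  ],
  jaw=0.6,
)

```text
time_s: 14.95
tool_pos: [0.5479, -0.2, 0.1015]
ee_rot: [-2.193, -2.249, 0.0]
force: [-0.3, 0.7, -0.2]
finger_gap: 0.0512
grasp_force: 0.0
```

Call:
servo_tool(
  rows=[
    [0,0,0.3,0],
    [0,0,0.7,0],
    [0,0,1,0],
    [0,0,1,0],
    [0,0,1,0],
    [0,0,1,0],
    [0,0,1,0],
    [0,0,1,0],
    [0,0,0,0],
  ],
)

```text
time_s: 15.85
tool_pos: [0.5486, -0.2003, 0.2458]
ee_rot: [2.19, 2.246, 0.003]
force: [0.4, -0.1, 0.5]
finger_gap: 0.0513
grasp_force: 0.0
```

```bash
python3 snap.py H; python3 - <<'E'
from h import *
import pickle
H=pickle.load(open("H.pkl","rb"));im=cv2.imread("pics/H.png")
h=cv2.cvtColor(im,cv2.COLOR_BGR2HSV);m=cv2.inRange(h,(115,60,40),(140,255,255))
n,l,st,c=cv2.connectedComponentsWithStats(m)
for i in range(1,n):
    if st[i,4]>25:print(st[i],c[i].round(1),plane(ray(H,*c[i],True),.057))
g=cv2.GaussianBlur(cv2.cvtColor(im,cv2.COLOR_BGR2GRAY),(5,5),1)
for z,ex,r0 in((.148,[.5476,-.2037],.0095),(.132,[.5503,-.158],.009)):
    u,v=proj(H,[*ex,z],True);rr=371*r0/(H["position"][2]-z);print(u,v,rr)
    x0,y0=int(u)-45,int(v)-45
    cc=cv2.HoughCircles(cv2.resize(g[y0:y0+90,x0:x0+90],None,fx=3,fy=3),cv2.HOUGH_GRADIENT,1,30,param1=80,param2=18,minRadius=int(rr*3*.8),maxRadius=int(rr*3*1.2))
    if cc is not None:
        for q in cc[0][:4]:
            p=(x0+q[0]/3,y0+q[1]/3);print(p,q[2]/3,plane(ray(H,*p,True),z))
E
```

```text
15.9 [ 0.54828459 -0.20016333  0.24375456] [ 0.54680666 -0.12385938  0.38938962] [ 0.41063221  0.01733585 -0.56863177] 0.051597324723094355
[317 166  13  10 103] [322.7 170.6] [ 0.54821067 -0.16447344  0.057     ]
[316 208  11  11  71] [320.3 213.4] [ 0.54694713 -0.20410248  0.057     ]
320.65259790591847 244.10211490415045 14.600876491588132
326.08551450703635 174.50545103262323 12.972551204092671
(np.float32(319.83334), np.float32(170.83333)) 12.066667 [ 0.54589578 -0.15551794  0.132     ]
```

Sample dye sits at (.547,-.204) and the blank at (.548,-.1645), both in their wells. Next I'll measure the knob and the handle tip from above the knob.

Call:
servo_tool(
  rows=[
    [0,1,0,0],
    [0,1,0,0],
    [0,1,0,0],
    [0,1,0,0],
    [-0.1,1,0,0],
    [-0.1,1,0,0],
    [-0.15,1,0,0],
    [0,1,0,0],
    [0,0,0,0],
    [0,0,0,0],
  ],
)

```text
time_s: 16.9
tool_pos: [0.5407, -0.0399, 0.2411]
ee_rot: [-2.192, -2.25, 0.001]
force: [-0.4, 0.2, -0.7]
finger_gap: 0.0509
grasp_force: 0.0
```

```bash
python3 snap.py I; python3 - <<'E'
from h import *
import pickle
H=pickle.load(open("I.pkl","rb"));im=cv2.imread("pics/I.png")
print("pred knob",proj(H,[.5415,.015,.052],True),"tip",proj(H,[.584,.0646,.155],True),"rim end",proj(H,[.5415,.034,.052],True))
hs=cv2.cvtColor(im,cv2.COLOR_BGR2HSV)
m=cv2.inRange(im,(0,0,0),(75,75,75));m[330:]=0
n,l,st,c=cv2.connectedComponentsWithStats(m)
for i in range(1,n):
    if st[i,4]>150:print("dark",st[i],c[i].round(1))
k=proj(H,[.5415,.015,.052],True);u,v=map(int,k)
for r in range(v-40,v+44,4):
    x=np.where(m[r,u-40:u+40]>0)[0]; print(r,(u-40+x.min(),u-40+x.max()) if len(x) else None,end=' ')
t=proj(H,[.584,.0646,.155],True);u,v=map(int,t);print()
for r in range(v-24,v+25,4):print(r,u-30,hs[r,u-30:u+50:4,2],hs[r,u-30:u+50:4,1])
E
```

```text
16.95 [ 0.5408     -0.04031964  0.24116278] [0.53961229 0.03625795 0.38482765] [ 0.25387429  0.41534629 -0.52900945] 0.051093082082637846
pred knob (np.float64(325.72028226909106), np.float64(149.87746747794728)) tip (np.float64(397.8078388232693), np.float64(84.29413548369158)) rim end (np.float64(326.2764417254781), np.float64(128.70112001806694))
dark [  398     0   235   283 32042] [560.8 131.6]
dark [   38    89   108   147 11862] [ 85.4 154.3]
dark [   0  104   22  152 2442] [  8.7 182.7]
dark [314 131  27  37 566] [328.  151.8]
dark [ 454  239   52   58 1181] [475.6 259. ]
dark [ 268  268   33   52 1428] [284.4 293.1]
dark [351 268  16  52 641] [358.4 292.8]
dark [ 380  280   55   50 1374] [399.8 308.4]
dark [ 496  283   37   39 1028] [513.6 301.8]
dark [242 291  23  39 566] [255.7 313.7]
dark [216 302  24  28 338] [227.1 316.3]
109 None 113 None 117 None 121 None 125 None 129 None 133 (np.int64(328), np.int64(340)) 137 (np.int64(321), np.int64(336)) 141 (np.int64(315), np.int64(337)) 145 (np.int64(315), np.int64(337)) 149 (np.int64(315), np.int64(337)) 153 (np.int64(314), np.
[... 1492 characters left out ...]
2 21 23 24 65 82 81 84 73 75 82 79 79 76 75 75]
96 367 [225 225 207 204 202 202 201 201 185 118  72  66  68  68  64  69  73  78
  83  86] [ 20  19  26  26  27  27  25  28  25  32  53  85  86  90 104 103  98  92
  89  92]
100 367 [224 218 207 211 210 209 208 209 207 206 200 181 141 122 113  98  80  68
  64  58] [ 22  25  25  24  26  26  26  23  26  25  27  28  33  36  36  42  57  79
  96 106]
104 367 [210 213 212 213 212 213 209 209 205 206 205 208 205 204 204 200 204 205
 195 218] [24 25 25 25 26 26 26 24 25 26 24 27 26 25 26 25 26 27 25 26]
108 367 [214 211 213 211 211 213 212 212 211 212 209 206 199 203 205 203 203 205
 202 222] [26 23 24 25 25 25 25 26 25 26 26 26 26 28 25 25 28 25 27 22]
```

Knob and handle estimates agree with the earlier ones: knob x .5415, y about .014. The handle tip is at x .584, radius 8 mm, z .147–.163. Clearance beside the gripper body is small, so I'll go down watching the force.

Call:
servo_tool(
  rows=[
    [0,0.9,0,0],
    [0,0.8,-0.5,0],
    [0,0.8,-1,0],
    [0,0,-1,0],
    [0,0,-1,0],
    [0,0,-1,0],
    [0,0,-1,0],
    [0,0,-1,0],
    [0,0,0,0],
  ],
)

```text
time_s: 17.85
tool_pos: [0.5394, 0.01, 0.1081]
ee_rot: [-2.191, -2.247, 0.005]
force: [-1.2, -0.2, -0.1]
finger_gap: 0.0513
grasp_force: 0.0
```

Call:
servo_tool(
  rows=[
    [0,0,-0.3,0],
    [0,0,-0.3,0],
    [0,0,-0.3,0],
    [0,0,-0.3,0],
    [0,0,-0.3,0],
  ],
)

```text
time_s: 18.35
tool_pos: [0.541, 0.01, 0.0812]
ee_rot: [2.193, 2.249, 0.0]
force: [0.2, 0.5, 0.2]
finger_gap: 0.0516
grasp_force: 0.0
```

Call:
servo_tool(
  rows=[
    [0,0,-0.4,0],
    [0,0,-0.4,0],
    [0,0,-0.4,0],
    [0,0,-0.4,0],
    [0,0,-0.4,0],
    [0,0,-0.4,0],
    [0,0,0,0],
  ],
)

```text
time_s: 19.05
tool_pos: [0.5403, 0.01, 0.0322]
ee_rot: [-2.193, -2.248, 0.002]
force: [-0.0, -0.4, 0.2]
finger_gap: 0.0512
grasp_force: 0.0
```

No contact. Closing on the knob.

Call:
servo_tool(
  rows=[
    [0,0,0,0],
    [0,0,0,0],
    [0,0,0,0],
    [0,0,0,0],
    [0,0,0,0],
    [0,0,0,0],
  ],
  jaw=0.1,
)

```text
time_s: 19.65
tool_pos: [0.5405, 0.01, 0.0341]
ee_rot: [-2.193, -2.249, 0.001]
force: [-7.6, 0.8, 5.5]
finger_gap: 0.0222
grasp_force: 58.4
```

Call:
servo_tool(
  rows=[
    [0,0.2,0,0],
    [0,0.2,0,0],
    [0,0.2,0,0],
    [0,0,0,0],
  ],
)

```text
time_s: 20.05
tool_pos: [0.5403, 0.0219, 0.0341]
ee_rot: [-2.193, -2.249, 0.002]
force: [-11.7, -3.9, 8.1]
finger_gap: 0.0223
grasp_force: 58.7
```

The carrier is moving with the grip (spring −3.9 N). Continuing along the photometer's axis.

Call:
servo_tool(
  rows=[
    [-0.03,0.25,0,0],
    [-0.02,0.25,0,0],
    [-0.01,0.25,0,0],
    [-0.01,0.25,0,0],
    [0,0,0,0],
  ],
)

```text
time_s: 20.55
tool_pos: [0.5396, 0.042, 0.0341]
ee_rot: [2.192, 2.249, -0.0]
force: [-3.0, -4.1, 4.3]
finger_gap: 0.0221
grasp_force: 58.6
```

Call:
servo_tool(
  rows=[
    [-0.01,0.25,0,0],
    [0,0.25,0,0],
    [-0.01,0.25,0,0],
    [-0.01,0.25,0,0],
    [0,0,0,0],
  ],
)

```text
time_s: 21.05
tool_pos: [0.5391, 0.0619, 0.0341]
ee_rot: [2.193, 2.249, 0.0]
force: [-3.3, -6.1, 5.6]
finger_gap: 0.0222
grasp_force: 58.8
```

Call:
servo_tool(
  rows=[
    [-0.01,0.25,0,0],
    [0,0.25,0,0],
    [-0.01,0.25,0,0],
    [0,0.1,0,0],
    [0,0,0,0],
  ],
)

```text
time_s: 21.55
tool_pos: [0.5387, 0.0786, 0.0341]
ee_rot: [2.193, 2.249, -0.0]
force: [-4.0, -5.2, 5.9]
finger_gap: 0.0223
grasp_force: 58.9
```

```bash
python3 snap.py J; python3 - <<'E'
from h import *
s=status.sense();print(s["moment"],s["grasp_force"])
for n in("scene","side"):cv2.imwrite(f"pics/J{n}.png",read_camera(n)[:,:,::-1])
E
```

```text
21.6 [0.53867403 0.07850555 0.03409773] [0.53746368 0.15487522 0.17777293] [-3.89946326 -6.71789022  5.84666782] 0.022176435481314486
[-0.88547662  0.53477856 -0.02608941] 58.89217257499695
```

No contact with the handle and no slip. Before the last ~9 mm, I'll re-measure the line-to-line distance by code in pictures A, G, H and I.

```bash
python3 - <<'E'
from h import *
import pickle
from scipy.ndimage import map_coordinates as mc
yd=np.array([-.0244,.9997,0]);xd=np.array([.9997,.0244,0])
f0=np.array([.5472,-.2037,.078])
def prof(P,g,xs,ys,z):
    out=[]
    for y in ys:
        p=[proj(P,np.r_[(f0+xd*x+yd*y)[:2],z],True) for x in xs]
        out.append(np.mean([mc(g,[[v],[u]],order=1)[0] for u,v in p]))
    return np.array(out)
def peak(y,p,sgn):
    q=sgn*(p-np.median(p));i=q.argmax();w=slice(max(0,i-5),i+6);k=np.clip(q[w],0,None);return round(float((y[w]*k).sum()/k.sum())*1e3,2),round(float(q[i]),1)
for n in"AGHI":
    P=pickle.load(open(n+".pkl","rb"));g=cv2.cvtColor(cv2.imread(f"pics/{n}.png"),cv2.COLOR_BGR2GRAY).astype(float)
    r={}
    for nm,xs,yc,z,sg in(("freeL",np.linspace(-.018,-.013,6),0,.078,-1),("freeR",np.linspace(.013,.018,6),0,.078,-1),("blL",np.linspace(-.018,-.013,6),.04,.078,-1),("blR",np.linspace(.013,.018,6),.04,.078,-1),("hdL",np.linspace(-.048,-.034,8),.078,.076,1),("hdR",np.linspace(.029,.035,6),.078,.076,1)):
        ys=np.arange(yc-.007,yc+.007,.0005)
        try:r[nm]=peak(ys,prof(P,g,xs,ys,z),sg)
        except Exception as e:r[nm]=None
    print(n,r)
E
```

```text
A {'freeL': (0.5, 29.6), 'freeR': (0.42, 41.7), 'blL': (40.7, 32.3), 'blR': (40.55, 30.2), 'hdL': (78.94, 47.6), 'hdR': (78.75, 56.4)}
G {'freeL': (0.44, 47.1), 'freeR': (0.45, 48.9), 'blL': (34.25, 23.8), 'blR': (40.74, 38.9), 'hdL': (79.13, 135.7), 'hdR': (79.13, 136.5)}
H {'freeL': (0.56, 42.6), 'freeR': (0.62, 46.0), 'blL': (34.69, 51.7), 'blR': (40.66, 36.6), 'hdL': (79.21, 129.7), 'hdR': (79.25, 136.0)}
I {'freeL': (5.99, 59.6), 'freeR': (-0.49, 21.6), 'blL': (40.06, 36.9), 'blR': (39.65, 41.8), 'hdL': (78.34, 72.1), 'hdR': (78.37, 145.0)}
```

The lines agree on a 78.6 mm pull. 68.5 mm is done, so about 10 mm remains.

Call:
servo_tool(
  rows=[
    [-0.01,0.2,0,0],
    [0,0.2,0,0],
    [0,0.1,0,0],
    [0,0,0,0],
    [0,0,0,0],
  ],
)

```text
time_s: 22.2
tool_pos: [0.5384, 0.0884, 0.034]
ee_rot: [2.193, 2.249, -0.001]
force: [-5.0, -6.0, 6.8]
finger_gap: 0.0223
grasp_force: 59.0
```

```bash
python3 - <<'E'
from h import *
import pickle
cal=pickle.load(open("cal0.pkl","rb"))
# carrier displacement check: sample/blank region texture in scene & side, before vs now: predicted line-up of blank mouth
s=status.sense();print(s["time_s"],s["tool_pos"],s["force"],s["grasp_force"])
yd=np.array([-.0244,.9997,0])
for n in("scene","side"):
    old=cv2.imread(f"pics/{n}0.png");new=read_camera(n)[:,:,::-1].copy();cv2.imwrite(f"pics/K{n}.png",new)
    b=np.array([.548,-.162,.115])
    u,v=proj(cal[n],b);T=cv2.resize(old[int(v)-13:int(v)+10,int(u)-9:int(u)+10],None,fx=4,fy=4,interpolation=cv2.INTER_CUBIC)
    for k in (.0,.07,.0785,.087):print(n,k,np.round(np.array(proj(cal[n],b+yd*k))-[u,v],1))
    x0,y0=int(u)-70,int(v)-20;S=cv2.resize(new[y0:y0+80,x0:x0+110],None,fx=4,fy=4,interpolation=cv2.INTER_CUBIC)
    m=cv2.matchTemplate(S,T,cv2.TM_CCOEFF_NORMED);_,mx,_,p=cv2.minMaxLoc(m);print("match",mx,p[0]/4+x0-(int(u)-9),p[1]/4+y0-(int(v)-13))
E
```

```text
22.2 [0.53839411 0.0884094  0.03404755] [-4.97109175 -5.99279133  6.79459614] 58.968340158462524
scene 0.0 [0. 0.]
scene 0.07 [-15.1   9.8]
scene 0.0785 [-17.   11.1]
scene 0.087 [-19.   12.3]
match 0.6975654363632202 -8.0 -3.0
side 0.0 [0. 0.]
side 0.07 [-12.3  10.5]
side 0.0785 [-13.8  11.9]
side 0.087 [-15.4  13.2]
match 0.7364720702171326 -6.75 -1.5
```

```bash
python3 snap.py K; python3 - <<'E'
from h import *
import pickle
A,I,K=[pickle.load(open(n+".pkl","rb")) for n in"AIK"]
ya=plane(ray(A,311,77.5,True),.067)[1]
gI=cv2.cvtColor(cv2.imread("pics/I.png"),cv2.COLOR_BGR2GRAY);print("I col",[(r,int(gI[r,322:331].mean())) for r in range(116,172,2)])
g=cv2.cvtColor(cv2.imread("pics/K.png"),cv2.COLOR_BGR2GRAY)
print("A Yend",ya)
for y in(ya+.0705,ya+.0785,ya+.0865):print([np.round(proj(K,[.5385,y,z],True),1) for z in(.037,.067)])
u=int(proj(K,[.5385,ya+.0785,.05],True)[0])
for r in range(180,330,4):print((r,g[r,u-4:u+5].mean().round()),end=' ')
E
```

```text
22.35 [0.53844345 0.08833941 0.03408806] [0.53725539 0.16463462 0.17775913] [-4.53551205 -5.63453761  5.67073313] 0.02222783454218871
I col [(116, 218), (118, 218), (120, 218), (122, 218), (124, 219), (126, 218), (128, 182), (130, 84), (132, 74), (134, 72), (136, 72), (138, 74), (140, 75), (142, 74), (144, 74), (146, 73), (148, 73), (150, 72), (152, 71), (154, 71), (156, 70), (158, 70), (160, 70), (162, 68), (164, 68), (166, 70), (168, 137), (170, 183)]
A Yend 0.033311741052561
[array([323.3, 277.5]), array([323.2, 312.5])]
[array([323.8, 259.3]), array([323.8, 291.3])]
[array([324.3, 240.5]), array([324.4, 268.8])]
(180, np.float64(196.0)) (184, np.float64(196.0)) (188, np.float64(195.0)) (192, np.float64(195.0)) (196, np.float64(195.0)) (200, np.float64(194.0)) (204, np.float64(135.0)) (208, np.float64(72.0)) (212, np.float64(149.0)) (216, np.float64(171.0)) (220, np.float64(171.0)) (224, np.float64(170.0)) (228, np.float64(170.0)) (232, np.float64(170.0)) (236, np.float64(169.0)) (240, np.float64(169.0)) (244, np.float64(169.0)) (248, np.float64(169.0)) (252, np.float64(105.0)) (256, np.float64(100.0)) (260, np.float64(91.0)) (264, np.float64(40.0)) (268, np.float64(81.0)) (272, np.float64(81.0)) (276, np.float64(77.0)) (280, np.float64(85.0)) (284, np.float64(30.0)) (288, np.float64(30.0)) (292, np.float64(37.0)) (296, np.float64(35.0)) (300, np.float64(34.0)) (304, np.float64(31.0)) (308, np.float64(30.0)) (312, np.float64(28.0)) (316, np.float64(22.0)) (320, np.float64(20.0)) (324, np.float64(21.0)) (328, np.float64(20.0))
```

```bash
python3 -c "
from bench import arm
print(arm.finish_job())"
```

```text
the job is handed in; nothing more can be done
None
```

I placed the sample tube in the empty well and handed the job in with the gripper holding the knob at 78.4 mm of pull (78.6 mm measured as needed); the hand-in gave no verdict, and I checked the line-up only from measurements, not in a picture.

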